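# Unlock the medicine safe and hold the key turned

## Robot

A 7-joint arm with a two-finger parallel gripper is mounted at the origin on a cart in front of the work surface, level with it; the furniture and walls round the work are solid. World frame = base frame: x ahead of the robot, y to its left, z up, the work surface at z = 0. Lengths are in mm, angles in rad, forces in N, time in s.
With the tool pointing down it reaches from about 400 to 875 mm from the base axis. Payload 4.4 kg.
Tool frame: the origin (TCP) lies midway between the tips of the shut fingers; the grasp point (between the pads) lies ctrl.grip_depth behind it (ctrl.grip_depth is the distance from the TCP to the grasp point, in mm); z points along the fingers, y is the line along which they close (so a half turn about z gives the same grasp; the last joint's range is limited). The gripper opens to 85 mm and grips with 20 to 120 N. Pads are 22 mm wide; open, the fingers measure 114 mm over their backs; the gripper's body (76 mm by 85 mm) begins 54 mm behind the grasp point. The pads swing forward as they close: fully open they stand 13 mm farther back than shut.
Start: joints at [-1.37, 0.628, 0.038, 1.517, -0.027, 0.996, -0.02], TCP at [171.345, 627.024, 231.313] pointing down, gripper open.
Joint ranges: [-3.06, 3.06], [-0.37, 2.12], [-1.25, 1.32], [0.18, 2.47], [-1.1, 4.24], [0.23, 1.98], [-2.94, 2.94]. Speed limits (rad/s): [2.57, 2.57, 3.14, 3.14, 3.14, 3.14, 3.14].

## Interface

Orientations are given as [roll, pitch, yaw] about the fixed x, y, z axes, in that order (R = Rz(yaw) Ry(pitch) Rx(roll)).
In Python, from cell import ctrl gives the robot as it stands.
- The arm moves only by the tool carry_out, never from a script. Its argument "deltas" is one flat list of numbers, 7 for each row, row after row: the turn, a rotation vector about the tool's x, y, z in degrees, then the shift along the tool's x, y, z in m, then the closure, from -1 (fully open) to 1 (shut). In form: [wx, wy, wz, dx, dy, dz, claw, wx, wy, wz, dx, dy, dz, claw, ...]. A call has 1 to 12 rows; each row shifts and turns the commanded pose from where the row before left it, along the tool's axes as they then stand; what a row does not reach is not made up. A row lasts 1/8 s, in which the tool goes at most 62.5 mm and 10.7 degrees, less where a joint would pass 70% of its speed; a pose out of reach is approached as far as the arm can. A call with a gripper value outside its range is refused whole. The fingers move at their own pace and stop on an object; the grip force is fixed at half the most. Time passes only in rows, so rows that do not move let the fingers close. It gives the time, the measured TCP pose, the force, the opening and the grip force at its end, in the units of the state.
- ctrl.read_state(): the state, without advancing time (a new reading comes with each control period).
- ctrl.get_image(name): name is "side" or "top" or "wrist"; returns the picture (420x560x3 uint8, red, green, blue); there is no depth.
- ctrl.calibration(name): a dict with "mtx" (3x3 intrinsics, pixels), "R" (3x3) and "t" (3): a world point X has camera coordinates R X + t. Camera axes: x right, y down, z forward; pixel columns grow to the right and rows downward; lengths in mm; the calibration is good to about 2 mm. A picture is of the moment at which its call begins: read the wrist's pose just before it. calibration takes no time and is no camera call; for the wrist camera it gives the pose at the moment of the call.
- ctrl.finish_job(): hands the job in; it is judged then, once.
The state is a dict: "clock": time; "qpos": joint angles; "qd": joint speeds; "tau": joint torques, N m; "eef_pos": TCP position; "tool_rot": TCP orientation; "force": force on the tool from outside, world axes, zero at the start; "torque": the same for the moment, N m; "width": finger opening in mm; "gripper_force": force on a finger pad.
Only numpy, scipy, OpenCV 4.12 (cv2) and the standard library are available. Lean on these libraries where they do the work, as an engineer would, in place of code of your own. Each camera call takes 0.05 s, during which the arm holds its last target. There are 200 camera calls.

## Task

Please open the little grey medicine safe for me: take its key (the one with the wider black head and the stubby two-winged bit) from its hook on the wooden key rack, put it straight down into the keyhole on the safe's front deck and coax it all the way home past the sticky pins with a light push and small twists to and fro, without forcing it. Then turn it a quarter turn clockwise as far as it goes, so that the lid lifts ajar, and stay there: the lock springs back by itself, so finish with the key still gripped, pushed in and turned. Leave the other key on its hook and do not disturb the medicine box, the dropper bottle or the small glass.

Things in the scene. Friction and masses are not known exactly. Their poses are not given: they have to be found in the camera images.
- safe_key: The safe's key, about 50 g, hanging blade down on either rack hook. Origin: centre of its black plastic head; the blade points to -z, y is the head's width, x its thickness and the axis of the hanging hole. Head 34 mm wide (y), 8 mm thick, 32 mm tall (z -16 to +16 mm), flat sides: grip it across the 34 mm. Hole 13 mm wide, z -3.5 to +10.5 mm. Half a turn about z gives the same key.
- key_collar (a point): Centre of the underside of the key's collar (19 mm in diameter, 4 mm thick), 32 mm below the key's origin; a 9 mm neck joins it to the head. It rests on the face of the lock when the key is home.
- key_tip (a point): Lower end of the key's bit, on the axis, 60.5 mm below the key's origin and 28.5 mm below the collar's underside. The bit is flat with two wings: 18 mm wide (y), 5.5 mm thick (x), 14 mm tall, its corners bevelled above and below; between bit and collar the shank is round, 6.6 mm thick.
- other_key: Another key, 30 g, on the other hook: narrower black head 26 x 8 x 32 mm and a plain straight flat blade 9 mm wide; origin and axes as for the safe key. It stays where it is.
- rack: Wooden key rack, fixed. Foot 80 mm (x) x 170 mm (y) x 12 mm; back board 14 mm thick, its front face at x +21 mm, its top at z 116 mm. Origin: centre of the underside, z up, -x is the front. A key hangs on each hook, in the plane x -12 mm (across the hook), its origin 92 mm up; the rack's and the hanging keys' axes are parallel.
- hook_l (a point): The spot on the left hook (rack y +48 mm) where a key hangs. Each hook is a level steel rod 5 mm thick, axis 100 mm up, from the board to -x, and ends 21 mm in front of this spot in a ball 6.8 mm thick. To take a key off, raise it about 4.5 mm, so that the hook runs through the middle of the hole, and draw it 40 mm or more straight out to -x.
- hook_r (a point): The same for the right hook (rack y -48 mm).
- safe: Grey sheet-steel medicine safe, fixed, 185 mm deep (x), 220 mm wide (y), 90 mm high. Origin: centre of its underside, z up, -x is the front. The front 78 mm of its top is a fixed deck with the lock; the rest is the lid, hinged along the back.
- keyhole (a point): Centre of the keyhole in the lock's face, 98 mm above the worktop, 62.5 mm in front of the safe's origin; axes parallel to the safe's. The lock is a steel block 42 mm (x) x 54 mm (y), its face 8 mm above the deck. The slot is long along y: 20.5 mm x 7.8 mm, with a 45 degree funnel 4 mm wide and deep round it. Key home: tip 28.5 mm below this point. Only within 3 mm of that can it turn.
- pins (a point): On the keyhole's axis, 8 mm below the face, between two sticky spring pins at the ends of the slot that stand in the bit's way. Pushed dead straight the key jams on them (40 N and more); with a light push (10 to 20 N) and small twists to and fro of about 0.1 rad, all that the slot allows, it works past. They bear on it while its tip is about 7 to 15 mm deep.
- rotor (a joint): Rotor of the lock, turned by the key's bit: 0 at rest, grows clockwise seen from above, to the stop at 1.40 rad; a spring (0.03 to 0.2 N m, rising) drives it back to 0. The bit has about 0.15 rad of play in it, so the key itself turns 1.5 to 1.6 rad. A turned key cannot be drawn out.
- plunger (a joint): Spring plunger under the keyway, pressed down by the key's tip: 0 free (top 23.5 mm below the lock's face), about 0.005 m with the key home, where it pushes back with about 4 N.
- lid (a joint): Lid of the safe: 0 shut, about 0.11 rad ajar (front edge 11 mm up) with the rotor at its stop. A cam on the rotor lifts it; it falls shut as the rotor springs back.
- medicine_box: Flat cardboard medicine box, 64 x 127 x 22 mm, right of the safe; bystander. Origin: centre of its underside.
- dropper: Amber dropper bottle, 33 mm in diameter, 102 mm tall, right of the safe; bystander. Origin: centre of its underside.
- water_glass: Small empty glass, 50 mm in diameter, 59 mm tall, between rack and safe; bystander. Origin: centre of its underside.

How it is judged (in metres and radians):
On the way, in this order (a step that is already met when the one before it is completed fails the run):
1. the safe key is off its hook, carried by the gripper (distance of safe_key from where it was at the start of the episode above 0.06 m and contact force between safe_key and rack below 0.1 N and contact force between the fingers and safe_key above 2 N), for 0.1 s.
2. the key is home in the keyhole, within 3 mm of full depth (z of key_tip in the frame of keyhole below -0.0255 m and horizontal distance between key_tip and keyhole below 0.004 m and angle between safe_key's own z axis and vertical below 0.15 rad), for 0.1 s.
At the end, for the whole second after the job is handed in: Key gripped (over 2 N), home (tip over 25.5 mm deep, within 4 mm of the axis, upright within 0.15 rad) and at rest; rotor still, beyond 1.2 rad; lid over 0.085 rad ajar; other key hanging on its hook (all of step 2 and value of joint rotor above 1.2 rad and velocity of joint rotor between -0.1 and 0.1 rad/s and value of joint lid above 0.085 rad and contact force between the fingers and safe_key above 2 N and linear speed of safe_key below 0.02 m/s and height (world z) of other_key above 0.085 m and contact force between other_key and rack above 0.05 N); the arm keeps its last pose, push and grip.
It fails at once if the key was forced into the lock (over 35 N between key and safe before the lock turns) (contact force between safe_key and safe above 35 N and value of joint rotor below 0.1 rad).
It fails at once if the lock or lid was moved without the key home in it (value of joint rotor above 0.3 rad and z of key_tip in the frame of keyhole above -0.02 m).
It fails at once if the other key was pulled about (over 50 mm) (distance of other_key from where it was at the start of the episode above 0.05 m).
It fails at once if the medicine box, the dropper bottle or the glass was disturbed (over 30 mm) (distance of any of medicine_box, dropper, water_glass from where it was at the start of the episode above 0.03 m).
It also fails if it takes over 64 s, if anything falls off the work surface, if the arm or the gripper's body presses on something with over 40 N, if the wrist force passes 120 N, or if a joint passes its speed limit or range.

## Working session

There is one attempt and no reset: what is moved stays moved. The work goes in short steps, Python scripts to look and compute and a tool call to move; the robot and the scene stay as the last step left them, time stands still between calls to the robot, and variables do not carry over. Pictures are saved under pics/ and viewed, at most 10 in all, crops included, and the job is handed in when it is done.

Besides the shell and the picture viewer there is one more tool, called after ">>>" as name(argument=value, ...) on one line, values as JSON. carry_out: Moves the arm, as the interface text tells. Its arguments: {"type":"object","properties":{"deltas":{"type":"array"}},"required":["deltas"]}

```bash
mkdir -p pics; ls; python3 - <<'E'
from cell import ctrl
import cv2,numpy as np
s=ctrl.read_state()
print({k:np.round(v,3) for k,v in s.items()}, ctrl.grip_depth)
for n in ("side","top"):
    im=ctrl.get_image(n); cv2.imwrite(f"pics/{n}0.png",im[:,:,::-1])
    c=ctrl.calibration(n); print(n,np.round(c["mtx"],1).tolist(),np.round(-np.array(c["R"]).T@c["t"],0),np.round(c["R"],2).tolist())
E
```

```text
pics
{'clock': np.float64(0.0), 'qpos': array([-1.37 ,  0.629,  0.038,  1.518, -0.027,  0.996, -0.02 ]), 'qd': array([ 0.001, -0.   , -0.   , -0.   , -0.001,  0.001,  0.001]), 'tau': array([-0.0000e+00, -5.6340e+01,  1.2270e+00, -1.9345e+01,  1.1000e-02,
        1.0000e-02, -0.0000e+00]), 'eef_pos': array([171.169, 626.395, 230.391]), 'tool_rot': array([-3.14 ,  0.   ,  2.875]), 'force': array([ 0.228, -0.086, -0.457]), 'torque': array([-0.002, -0.011, -0.002]), 'gripper_force': np.float64(0.0), 'width': np.float64(85.553)} 18.700000000000003
side [[516.1, 0.0, 269.6], [0.0, 516.1, 212.4], [0.0, 0.0, 1.0]] [  405. -1706.   758.] [[1.0, -0.06, 0.03], [-0.0, -0.4, -0.92], [0.07, 0.92, -0.4]]
top [[523.8, 0.0, 282.0], [0.0, 523.8, 211.1], [0.0, 0.0, 1.0]] [-409.   25. 1604.] [[-0.2, -0.98, -0.01], [-0.83, 0.17, -0.54], [0.53, -0.1, -0.84]]
```

View pics/side0.png

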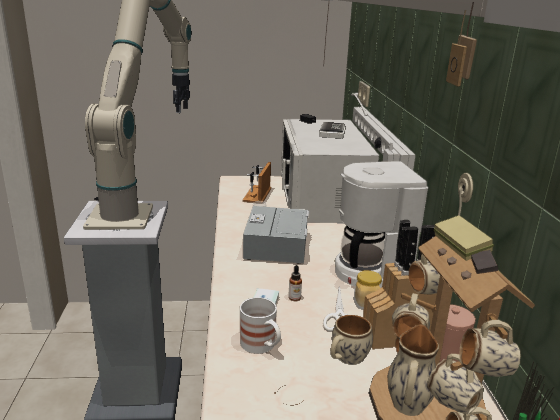

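View pics/top0.png

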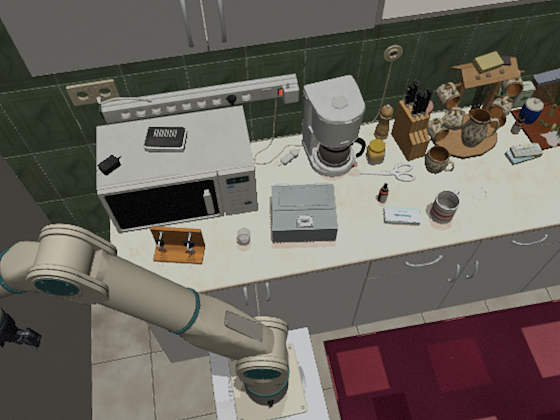

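The side view shows the rack at about (258,185) and the safe at (275,235). In the top view the rack is at (180,245), the keys at (160,243) and (189,243), the glass at (244,237), the lock at (305,221), the dropper at (384,193) and the box at (402,215).

```bash
cat > h.py <<'E'
from cell import ctrl
import cv2,numpy as np
from scipy.spatial.transform import Rotation as Rot
def ray(c,u,v):
    R=np.array(c["R"]);d=R.T@np.linalg.inv(c["mtx"])@[u,v,1.]
    return -R.T@np.array(c["t"]),d/np.linalg.norm(d)
def onz(c,u,v,z):
    o,d=ray(c,u,v); return o+d*(z-o[2])/d[2]
def proj(c,X):
    p=np.array(c["mtx"])@(np.array(c["R"])@np.array(X,float)+c["t"]); return p[:2]/p[2]
def tri(obs):
    A=np.zeros((3,3));b=np.zeros(3)
    for c,u,v in obs:
        o,d=ray(c,u,v);P=np.eye(3)-np.outer(d,d);A+=P;b+=P@o
    X=np.linalg.solve(A,b); return X,[np.linalg.norm((np.eye(3)-np.outer(ray(*q)[1],ray(*q)[1]))@(X-ray(*q)[0])) for q in obs]
E
python3 - <<'E'
from h import *
c=ctrl.calibration("top")
for n,u,v,z in [("lock",305,221,98),("keyL",160,241,92),("keyR",189,242,92),("footfl",154,260,12),("footfr",204,263,12),("glass",244,243,0),("safeFL",272,240,0),("safeFR",338,237,0),("box",402,215,22),("drop",383,200,0)]:
    print(n,np.round(onz(c,u,v,z)))
w=ctrl.calibration("wrist"); s=ctrl.read_state()
T=Rot.from_euler('xyz',s['tool_rot']).as_matrix()
o=-np.array(w["R"]).T@w["t"]
print("cam in tool",np.round(T.T@(o-s['eef_pos'])),np.round(T.T@np.array(w["R"]).T,2).tolist(),np.round(w["mtx"]).tolist())
im=cv2.imread("pics/top0.png")
a=cv2.resize(im[215:275,140:260],None,fx=6,fy=6,interpolation=3);b=cv2.resize(im[180:250,265:345],None,fx=6,fy=6,interpolation=3)
s_=cv2.imread("pics/side0.png")[150:210,230:290]
d=cv2.resize(s_,None,fx=5,fy=5,interpolation=3)
cv=np.zeros((600,800,3),np.uint8);a=cv2.resize(a,(480,240));b=cv2.resize(b,(400,350));cv[:240,:480]=a;cv[245:595,:400]=b;cv[245:545,410:710]=d
cv2.imwrite("pics/c1.png",cv)
E
```

```text
lock [ 475. -224.   98.]
keyL [502. 261.  92.]
keyR [478. 167.  92.]
footfl [480. 299.  12.]
footfr [434. 134.  12.]
glass [489. -12.   0.]
safeFL [ 480. -110.    0.]
safeFR [ 445. -339.    0.]
box [ 473. -580.   22.]
drop [ 562. -541.    0.]
cam in tool [  70.   -1. -141.] [[-0.0, -0.96, -0.27], [1.0, -0.0, -0.0], [0.0, -0.27, 0.96]] [[290.0, 0.0, 281.0], [0.0, 290.0, 205.0], [0.0, 0.0, 1.0]]
```

View pics/c1.png

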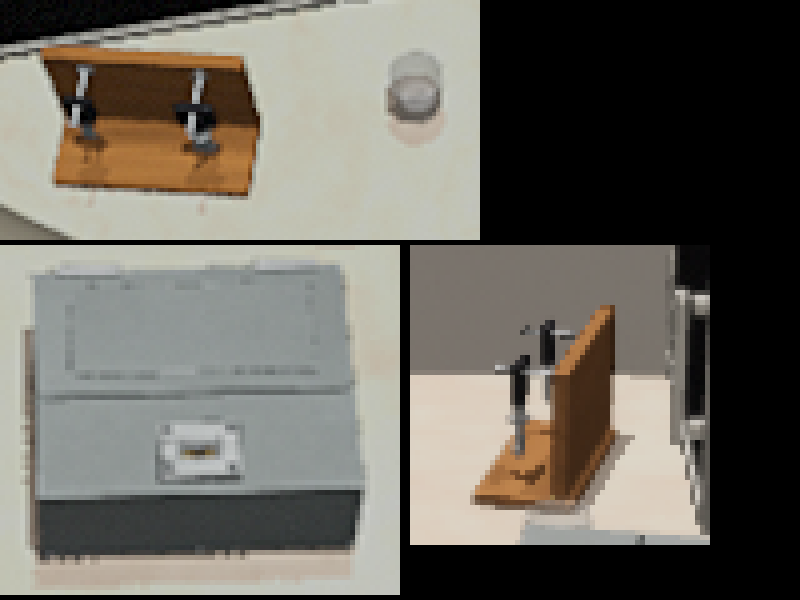

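The crops show the right-hand key (near the glass) with a bigger bit, but this needs a closer look. The keyhole slot is at about (305,221) in the top view. The tool is already yawed like the rack, so I'm moving in front of it to look with the wrist camera.

>>> carry_out(deltas=[0, 0, 0, -0.037, -0.032, 0.003, -1, 0, 0, 0, -0.037, -0.032, 0.003, -1, 0, 0, 0, -0.037, -0.032, 0.003, -1, 0, 0, 0, -0.037, -0.032, 0.003, -1, 0, 0, 0, -0.037, -0.032, 0.003, -1, 0, 0, 0, -0.037, -0.032, 0.003, -1, 0, 0, 0, -0.037, -0.032, 0.003, -1, 0, 0, 0, -0.037, -0.032, 0.003, -1, 0, 0, 0, -0.037, -0.032, 0.003, -1, 0, 0, 0, -0.037, -0.032, 0.003, -1, 0, 0, 0, 0, 0, 0, -1, 0, 0, 0, 0, 0, 0, -1])

```text
clock: 1.6
eef_pos: [443.4, 221.2, 201.1]
tool_rot: [3.142, -0.001, 2.875]
force: [-0.3, 0.2, 0.7]
width: 85.6
gripper_force: 0.0
```

```bash
cat >> h.py <<'E'
import pickle
def snap(name,cam="wrist"):
    c=ctrl.calibration(cam); im=ctrl.get_image(cam)[:,:,::-1].copy()
    cv2.imwrite(f"pics/{name}.png",im); pickle.dump(c,open(f"pics/{name}.pkl","wb"))
    s=ctrl.read_state(); print(s["clock"],np.round(s["eef_pos"],1),np.round(s["tool_rot"],3),np.round(s["qpos"],2),np.round(s["force"],1),s["width"])
    return c,im
def load(name): return pickle.load(open(f"pics/{name}.pkl","rb")),cv2.imread(f"pics/{name}.png")
E
python3 -c "
from h import *
snap('w1')"
```

```text
1.65 [443.1 221.9 201.2] [ 3.141e+00 -1.000e-03  2.876e+00] [-0.55  0.45  0.04  1.97 -0.03  0.72  0.82] [-0.2 -0.2  0.3] 85.38369318461844
```

View pics/w1.png

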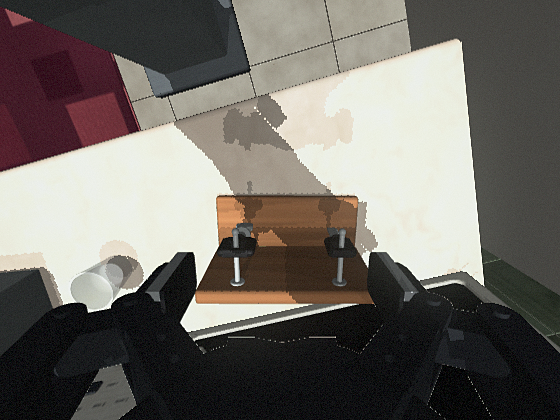

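The wrist view, with image up towards the robot, shows the wide-headed key on the left in the image at (238,246), which is the right hook at world −y. The narrow key is at (341,246), the foot's front edge runs (217,196)–(358,196), and the glass is at (92,290).

```bash
python3 - <<'E'
from h import *
c,im=load("w1")
g=cv2.cvtColor(im,cv2.COLOR_BGR2GRAY);hsv=cv2.cvtColor(im,cv2.COLOR_BGR2HSV)
roi=np.zeros_like(g);roi[225:265,205:365]=1
m=((im.max(2)<50)&(roi>0)).astype(np.uint8)
n,l,st,ce=cv2.connectedComponentsWithStats(m)
for i in range(1,n):
    if st[i,4]>40:
        x,y,w,h,a=st[i]; print(st[i],ce[i].round(1))
        for z in (108,): 
            A=onz(c,x,ce[i][1],z);B=onz(c,x+w,ce[i][1],z);print(np.round((A+B)/2,1),np.linalg.norm(A-B))
# foot front edge corners
fl=onz(c,358,196,12);fr=onz(c,217,196,12);d=fl-fr;print(fl.round(1),fr.round(1),np.linalg.norm(d),"yaw",np.arctan2(-d[0],d[1]))
w=((hsv[...,0]<20)&(hsv[...,1]>110)).astype(np.uint8); w[:, :190]=0;w[:,380:]=0;w[:185]=0;w[310:]=0
r=[]
for u in range(225,352,4):
    v=np.flatnonzero(w[:,u])[0]; r.append(onz(c,u,v,12))
r=np.array(r);p=np.polyfit(r[:,1],r[:,0],1);print("front edge yaw",-np.arctan(p[0]),np.abs(np.polyval(p,r[:,1])-r[:,0]).max())
yaw=-np.arctan(p[0]);Rk=Rot.from_euler('z',yaw).as_matrix();cen=(fl+fr)/2+Rk@[40,0,-12];print("rack",cen.round(1),"safekey",(cen+Rk@[-12,-48,92]).round(1),"L",(cen+Rk@[-12,48,92]).round(1))
e=np.array([[proj(c,cen+Rk@np.array(q)) for q in ([-12,-48-17,108],[-12,-48+17,108],[-33,-48,100],[14+7,-85,116],[21,85,116])]]).round(1);print(e)
E
```

```text
[211 234  46  28 552] [237.7 245.9]
[464.7 171.4 108. ] 40.24324548030658
[317 234  40  26 541] [338.5 247.8]
[490.3 257.9 108. ] 35.0600937686553
[479.1 303.7  12. ] [435.3 144.1  12. ] 165.54641984306616 yaw -0.2675997825311837
front edge yaw -0.2853370056593663 4.576708525687309
rack [495.6 212.6   0. ] safekey [470.6 169.9  92. ] L [497.6 262.1  92. ]
[[[215.1 251.9]
  [253.8 252.5]
  [235.2 226.6]
  [192.1 289.7]
  [384.  292.7]]]
```

>>> carry_out(deltas=[0, 0, 0, 0.008, -0.0107, 0.0175, -1, 0, 0, 0, 0.008, -0.0107, 0.0175, -1, 0, 0, 0, 0.008, -0.0107, 0.0175, -1, 0, 0, 0, 0.008, -0.0107, 0.0175, -1, 0, 0, 0, 0, 0, 0, -1, 0, 0, 0, 0, 0, 0, -1])

```text
clock: 2.4
eef_pos: [402.4, 189.4, 131.9]
tool_rot: [3.14, 0.001, 2.877]
force: [0.5, -0.3, -0.3]
width: 85.6
gripper_force: 0.0
```

```bash
python3 -c "
from h import *
snap('w2')"
```

```text
2.45 [402.6 189.3 132. ] [3.140e+00 1.000e-03 2.876e+00] [-0.52  0.51  0.03  2.17 -0.03  0.46  0.84] [-0.4  0.9 -0.7] 85.17536859171334
```

View pics/w2.png

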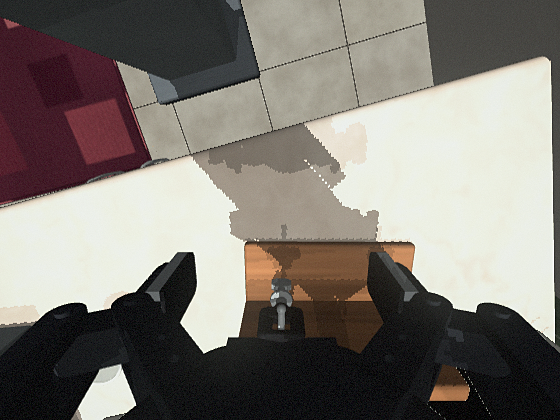

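The view shows the safe key laterally centred at u≈281: its head spans 258–304 at v≈325, and the hook ball is at about (281,298). The foot edge, (246,241)–(413,241), is exactly horizontal, so the yaw already matches the rack.

```bash
python3 - <<'E'
from h import *
c1,a=load("w1");c2,b=load("w2")
A=cv2.resize(a[215:295,200:280],(400,400),interpolation=0)
B=cv2.resize(b[270:345,243:318],(400,400),interpolation=0)
cv2.imwrite("pics/c2.png",np.hstack([A,B]))
fl=onz(c2,413.5,241.5,12);fr=onz(c2,245.5,241.5,12);d=fl-fr
yaw=np.arctan2(-d[0],d[1]);print(fl,fr,np.linalg.norm(d),yaw)
Rk=Rot.from_euler('z',-.266).as_matrix();cen=(fl+fr)/2+Rk@[40,0,-12];k=cen+Rk@[-12,-48,92];print(cen,k)
for n,q in dict(ball=[-33,-48,100],tl=[-16,-65,108],tr=[-16,-31,108]).items(): print(n,proj(c1,cen+Rk@q).round(1),proj(c2,cen+Rk@q).round(1))
E
```

```text
[475.6576695  301.72277102  12.        ] [432.70227842 144.29661559  12.        ] 163.18137159626076 -0.2663761173460671
[492.77317832 212.49472412   0.        ] [468.577254   169.33736964  92.        ]
ball [233.4 224.8] [279.7 301.6]
tl [213.4 246.2] [254.5 330.6]
tr [252.3 246.1] [304.9 330.6]
```

View pics/c2.png

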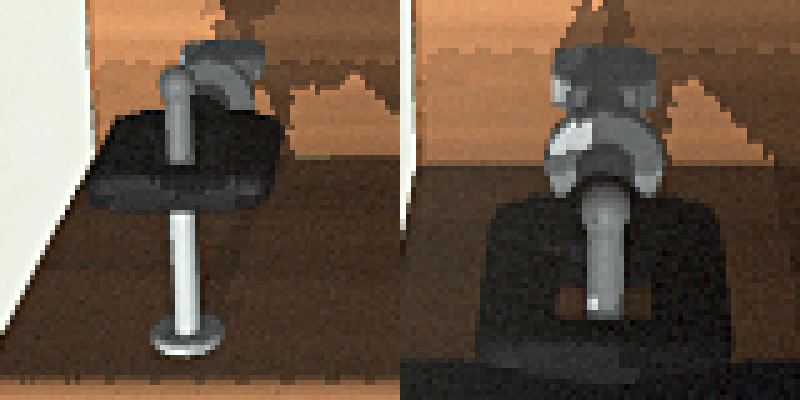

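```bash
python3 - <<'E'
from h import *
c1,_=load("w1");c2,_=load("w2")
print("ball",tri([(c1,235.7,231.5),(c2,281.8,306.6)]))
print("top",tri([(c1,236.7,253.6),(c2,281.3,338)]))
print(onz(c1,236.7,253.6,108),onz(c2,281.3,338,108),onz(c1,235.7,231.5,100),onz(c2,281.8,306.6,100))
Rk=Rot.from_euler('z',-.266).as_matrix()
k=onz(c2,281.3,338,108); s=ctrl.read_state(); T=Rot.from_euler('xyz',s['tool_rot']).as_matrix()
print("ball->key",onz(c2,281.8,306.6,100)+Rk@[21,0,0]); print("tool delta", T.T@(k-s['eef_pos']))
E
```

```text
ball (array([456.73210952, 173.69946471,  94.02301161]), [np.float64(0.41972008330896354), np.float64(0.41972008330898475)])
top (array([474.564115  , 169.39189374, 103.06331145]), [np.float64(0.6292821816430437), np.float64(0.629282181643012)])
[472.36309476 171.45768212 108.        ] [470.75160169 169.86300444 108.        ] [454.9219135  174.85340364 100.        ] [452.48370574 175.20309923 100.        ]
ball->key [472.74513803 169.68274041 100.        ]
tool delta [-70.79604602  -0.94622615  24.09165823]
```

>>> carry_out(deltas=[0, 0, 0, 0, 0, 0.02, -1, 0, 0, 0, 0, 0, 0.02, -1, 0, 0, 0, 0, -0.001, 0.019, -1, 0, 0, 0, -0.018, 0, 0, -1, 0, 0, 0, -0.018, 0, 0, -1, 0, 0, 0, -0.018, 0, 0, -1, 0, 0, 0, -0.017, 0, 0, -1, 0, 0, 0, 0, 0, 0, -1, 0, 0, 0, 0, 0, 0, -1])

```text
clock: 3.58
eef_pos: [469.5, 168.2, 72.4]
tool_rot: [-3.141, -0.001, 2.875]
force: [0.3, 0.3, 0.5]
width: 85.6
gripper_force: 0.0
```

```bash
python3 -c "
from h import *
c,im=snap('w3'); 
cv2.imwrite('pics/c3.png',np.hstack([cv2.resize(im[200:340,190:370],(540,420))]))"
```

```text
3.625 [469.2 168.4  72.4] [-3.141e+00 -1.000e-03  2.875e+00] [-0.41  0.67  0.01  2.07 -0.01  0.4   0.92] [-0.7 -0.5 -1.1] 85.418182574145
```

View pics/c3.png

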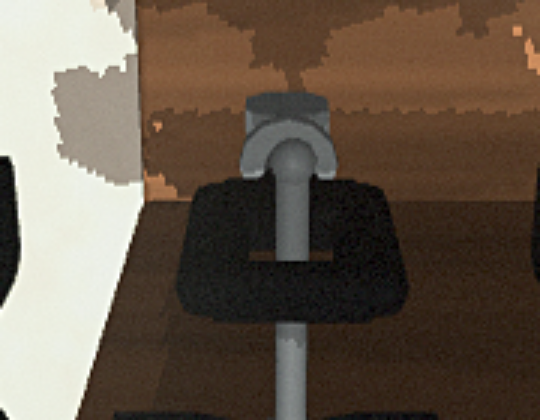

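The close view shows the head top spanning u 250–326 (centre 288) and the fingers at 196 and 368 (centre 282). I'll shift +2.5 mm in tool y, and the fore-aft position is good, so then close.

>>> carry_out(deltas=[0, 0, 0, 0, 0.0025, 0, -1, 0, 0, 0, 0, 0, 0, -1, 0, 0, 0, 0, 0, 0, 1, 0, 0, 0, 0, 0, 0, 1, 0, 0, 0, 0, 0, 0, 1, 0, 0, 0, 0, 0, 0, 1, 0, 0, 0, 0, 0, 0, 1, 0, 0, 0, 0, 0, 0, 1, 0, 0, 0, 0, 0, 0, 1, 0, 0, 0, 0, 0, 0, 1])

```text
clock: 4.88
eef_pos: [470.6, 170.8, 72.4]
tool_rot: [3.141, -0.0, 2.875]
force: [-1.0, 1.2, 2.8]
width: 32.9
gripper_force: 59.3
```

>>> carry_out(deltas=[0, 0, 0, 0, 0, -0.0025, 1, 0, 0, 0, 0, 0, -0.002, 1, 0, 0, 0, 0, 0, 0, 1, 0, 0, 0, 0.008, 0, 0, 1, 0, 0, 0, 0.008, 0, 0, 1])

```text
clock: 5.5
eef_pos: [454.2, 175.0, 76.7]
tool_rot: [-3.141, -0.001, 2.875]
force: [0.2, 0.3, -0.1]
width: 32.8
gripper_force: 59.5
```

>>> carry_out(deltas=[0, 0, 0, 0.013, 0, 0, 1, 0, 0, 0, 0.013, 0, 0, 1, 0, 0, 0, 0.013, 0, 0, 1, 0, 0, 0, 0.013, 0, 0, 1, 0, 0, 0, 0, 0, -0.027, 1, 0, 0, 0, 0, 0, -0.027, 1, 0, 0, 0, 0, 0, -0.027, 1, 0, 0, 0, 0, 0, -0.027, 1, 0, 0, 0, 0, 0, 0, 1, 0, 0, 0, 0, 0, 0, 1])

```text
clock: 6.75
eef_pos: [404.2, 188.5, 184.3]
tool_rot: [-3.141, -0.001, 2.875]
force: [0.0, 0.6, -0.9]
width: 32.8
gripper_force: 59.5
```

```bash
python3 - <<'E'
from h import *
snap('w4')
c,im=snap('t4','top')
# slot / lock measurement from top: zoom data
a=im[205:235,285:325]; g=cv2.cvtColor(im,cv2.COLOR_BGR2GRAY)
m=np.zeros_like(g);m[205:235,285:325]=(g[205:235,285:325]>170)
n,l,st,ce=cv2.connectedComponentsWithStats(m); i=1+st[1:,4].argmax();print(st[i],ce[i])
pts=np.argwhere(l==i)[:,::-1].astype(np.float32);r=cv2.minAreaRect(pts);print(r)
for q in (ce[i],r[0]): print(onz(c,*q,98))
E
```

```text
6.8 [404.1 188.4 184. ] [-3.140e+00 -1.000e-03  2.875e+00] [-0.53  0.42  0.04  2.12 -0.03  0.61  0.83] [-0.6  0.3 -1. ] 32.91069562867608
6.85 [404.1 188.3 183.9] [-3.140e+00 -2.000e-03  2.875e+00] [-0.53  0.42  0.04  2.11 -0.03  0.61  0.83] [ 0.2 -0.3 -0.1] 33.01193686148772
[298 215  15  11  89] [304.93258427 220.39325843]
((305.0, 220.0), (10.0, 14.0), 90.0)
[ 477.49789777 -224.59986078   98.        ]
[ 478.96331651 -225.16966484   98.        ]
```

>>> carry_out(deltas=[0, 0, 0, -0.02, -0.042, 0, 1, 0, 0, 0, -0.02, -0.042, 0, 1, 0, 0, 0, -0.02, -0.042, 0, 1, 0, 0, 0, -0.02, -0.042, 0, 1, 0, 0, 0, -0.02, -0.042, 0, 1, 0, 0, 0, -0.02, -0.042, 0, 1, 0, 0, 0, -0.02, -0.042, 0, 1, 0, 0, 0, -0.02, -0.042, 0, 1, 0, 0, 0, -0.02, -0.042, 0, 1, 0, 0, -6.6, 0, 0, 0, 1, 0, 0, 0, 0, 0, 0.01, 1, 0, 0, 0, 0, 0, 0.01, 1])

```text
clock: 8.35
eef_pos: [478.4, -222.5, 163.3]
tool_rot: [3.141, -0.002, 2.989]
force: [0.1, 0.5, -0.2]
width: 32.9
gripper_force: 59.7
```

```bash
python3 -c "
from h import *
c,im=snap('w5')"
```

```text
8.4 [ 477.7 -222.1  162.3] [ 3.14  -0.004  2.99 ] [ 0.38  0.55 -0.    1.93  0.    0.67  1.8 ] [-0.3  0.1 -1.6] 33.15249412593234
```

View pics/w5.png

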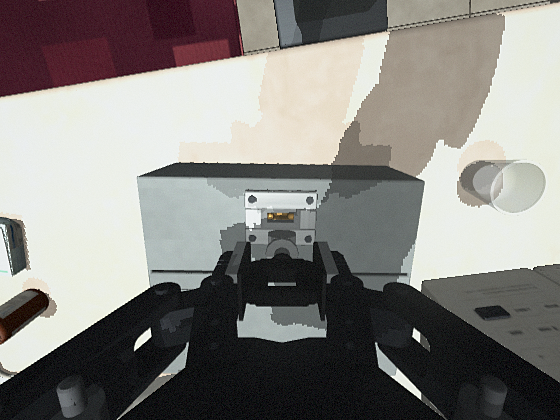

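The lock is below the key. The slot is at about (281,216), the lock block spans 246–317, and the safe's deck front edge runs from (137,177) to (424,181). I'm zooming in on the lock and the key bit.

```bash
python3 - <<'E'
from h import *
c,im=load('w5')
cv2.imwrite('pics/c5.png',cv2.resize(im[180:280,236:328],(552,600),interpolation=0))
s=np.array([477.7,-222.1,162.3])
for dx in (0,):
  for z,n in ((162.3+18.7-60.5,"tip"),(162.3+18.7-32,"collar"),(98,"under")): print(n,proj(c,[s[0],s[1],z]).round(1))
E
```

```text
tip [283.  229.2]
collar [283.3 246.4]
under [282.8 218.7]
```

View pics/c5.png

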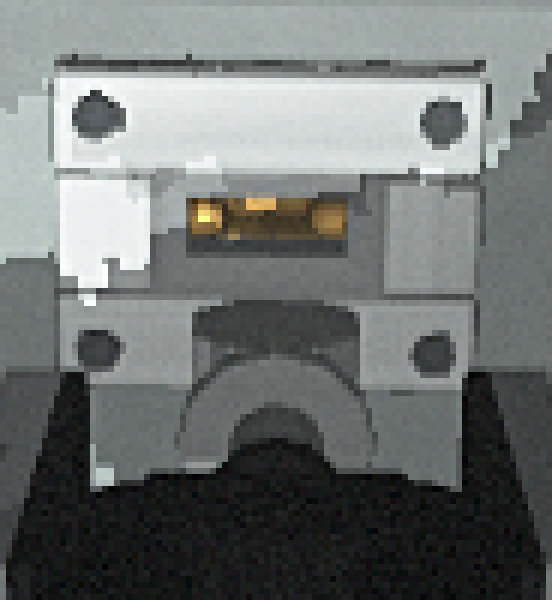

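The crop (6×, origin (236,180)) shows the funnel centre at (280.6,219) and the bit spanning u 268–296 (centre 282.1), with its front lower edge at v≈230. The collar is centred at u≈282 with its front rim at v≈238.3. The screws slope 0.017 rad, so +1° about tool z is needed.

```bash
python3 - <<'E'
from h import *
c,im=load('w5')
p=np.array([477.7,-222.1,162.3]);T=Rot.from_euler('xyz',[np.pi,0,2.99]).as_matrix()
def P(x,y,z,ox=0,oz=0,th=0):   # key coords: x fore(+ = tool -x), z up from origin
    k=Rot.from_euler('y',th).apply([x,y,z])
    return proj(c,p+T@[-(k[0]+ox),k[1],18.7*-1-(k[2]+oz)]).round(1)
for ox,oz,th in ((0,0,0),(0,1,0),(2,1,0),(4,1,0),(2,1,-.05),(2,1,.05)):
    print(ox,oz,th,"bitfrontbot",P(-2.75,0,-60.5,ox,oz,th),"bit z-58",P(-2.75,0,-58,ox,oz,th),"backbot",P(2.75,0,-60.5,ox,oz,th),"rim lo",P(-9.5,0,-32,ox,oz,th),"rim hi",P(-9.5,0,-28,ox,oz,th),"bit topfront",P(-2.75,0,-46.5,ox,oz,th),"headtopback",P(4,0,16,ox,oz,th),"headtopfront",P(-4,0,16,ox,oz,th),"headbotfront",P(-4,0,-16,ox,oz,th))
k=onz(c,280.6,219,98);print("keyhole",k,"in tool",T.T@(k-p)); kt=onz(c,282.1,230,121);print("tip front in tool",T.T@(kt-p))
# dark head extents in column u=282
g=cv2.cvtColor(im,cv2.COLOR_BGR2GRAY); print(g[228:330:2,282])
E
```

```text
0 0 0 bitfrontbot [283.  225.3] bit z-58 [283.  226.6] backbot [283. 233.] rim lo [283.3 231. ] rim hi [283.3 233.6] bit topfront [283.1 232.9] headtopback [284.1 301.2] headtopfront [284.1 284.4] headbotfront [283.5 251.8]
0 1 0 bitfrontbot [283.  225.9] bit z-58 [283.  227.1] backbot [283.  233.5] rim lo [283.3 231.7] rim hi [283.3 234.3] bit topfront [283.1 233.5] headtopback [284.1 302.6] headtopfront [284.1 285.7] headbotfront [283.5 252.6]
2 1 0 bitfrontbot [283.  228.7] bit z-58 [283. 230.] backbot [283.  236.3] rim lo [283.3 235. ] rim hi [283.3 237.6] bit topfront [283.1 236.5] headtopback [284.1 306.7] headtopfront [284.1 290. ] headbotfront [283.5 256.1]
4 1 0 bitfrontbot [283.  231.5] bit z-58 [283.  232.8] backbot [283.  239.1] rim lo [283.3 238.2] rim hi [283.3 241. ] bit topfront [283.1 239.5] headtopback [284.1 310.7] headtopfront [284.1 294.2] headbotfront [283.5 259.6]
2 1 -0.05 bitfrontbot [283.  232.8] bit z-58 [283. 234.] backbot [283.  240.6] rim lo [283.3 237.3] rim hi [283.3 239.7] bit topfront [283.1 239.9] headtopback [284.1 305.3] headtopfront [284.1 288. ] headbotfront [283.5 257.4]
2 1 0.05 bitfrontbot [283.  224.5] bit z-58 [283. 226.] backbot [283.  232.1] rim lo [283.3 232.7] rim hi [283.4 235.6] bit topfront [283.1 233.1] headtopback [284.1 308. ] headtopfront [284.1 291.9] headbotfront [283.5 254.9]
keyhole [ 477.70165982 -223.7836188    98.        ] in tool [-0.25588862 -1.66406011 64.3       ]
tip front in tool [-0.39547763 -0.60550171 41.3       ]
[106  61  65  59  67  69 109 112 108 101  58  66  65  32  20  29  20  12
  23  28  20  20  18  23  27  26  25  61 110  20  25  30  25  28   7  25
  22  27  25  67 106 101 107 105 105 102 102 102  98 185 177]
```

>>> carry_out(deltas=[0, 0, 1, 0.0017, -0.001, 0, 1, 0, 0, 0, 0, 0, 0.007, 1, 0, 0, 0, 0, 0, 0.007, 1, 0, 0, 0, 0, 0, 0.006, 1, 0, 0, 0, 0, 0, 0, 1, 0, 0, 0, 0, 0, 0, 1])

```text
clock: 9.15
eef_pos: [477.2, -224.3, 144.8]
tool_rot: [-3.142, 0.0, 2.972]
force: [0.1, 0.3, -0.6]
width: 32.8
gripper_force: 59.6
```

```bash
python3 - <<'E'
from h import *
c,im=snap('w6'); cv2.imwrite('pics/c6.png',cv2.resize(im[180:280,236:328],(552,600),interpolation=0))
E
```

```text
9.2 [ 477.3 -224.3  144.9] [-3.142  0.     2.972] [ 0.39  0.57  0.    1.95 -0.    0.62  1.79] [ 0.3  0.2 -0.6] 32.81497510921625
```

View pics/c6.png

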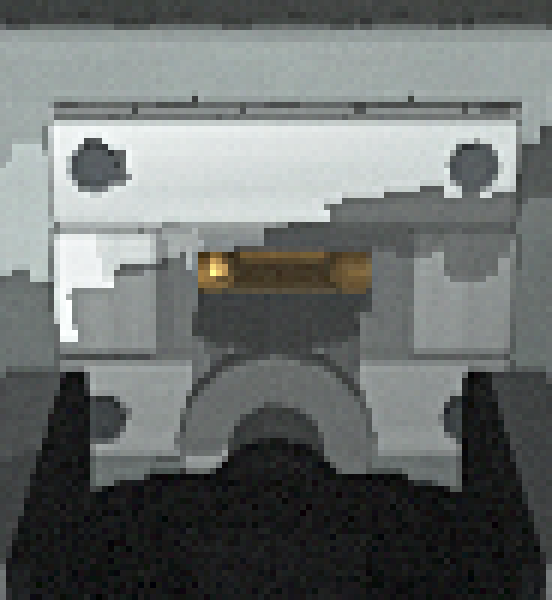

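The crop shows the funnel centre at crop (285,293), which is (283.5,228.8), and the bit centre at crop x 276.5, which is u 282.1. All of that is level, so the yaw is good. I'll work out the remaining offset.

```bash
python3 - <<'E'
from h import *
c,im=load('w6');s=ctrl.read_state();p=s['eef_pos'];T=Rot.from_euler('xyz',s['tool_rot']).as_matrix()
k=onz(c,283.5,228.8,98);print("keyhole in tool",T.T@(k-p),k)
print("front/back of funnel", T.T@(onz(c,283.5,180+232/6,98)-p),T.T@(onz(c,283.5,180+355/6,98)-p))
kt=onz(c,282.1,230,p[2]+18.7+1-60.5);print("tip front",T.T@(kt-p))
c5,_=load('w5');
E
```

```text
keyhole in tool [-0.42930179  0.62441442 46.94901171] [ 477.88077644 -223.76985803   98.        ]
front/back of funnel [ 6.93535054  0.61557084 46.94606164] [-8.12013448  0.63364968 46.95209244]
tip front [ 1.01349976 -0.35427683 40.79961897]
```

>>> carry_out(deltas=[0, 0, 0, 0.0014, 0.001, 0, 1, 0, 0, 0, 0, 0, 0.003, 1, 0, 0, 0, 0, 0, 0.003, 1, 0, 0, 0, 0, 0, 0.002, 1, 0, 0, 0, 0, 0, 0.002, 1, 0, 0, 0, 0, 0, 0, 1])

```text
clock: 9.95
eef_pos: [475.8, -223.0, 134.6]
tool_rot: [3.142, -0.0, 2.973]
force: [0.2, 0.9, -1.0]
width: 32.8
gripper_force: 59.6
```

```bash
python3 -c "
from h import *
s=ctrl.read_state(); print({k:np.round(v,3) for k,v in s.items()})"
```

```text
{'clock': np.float64(9.95), 'qpos': array([ 3.840e-01,  5.890e-01,  1.000e-03,  1.958e+00, -1.000e-03,
        5.950e-01,  1.787e+00]), 'qd': array([ 0.001, -0.003,  0.   , -0.002,  0.   ,  0.001, -0.   ]), 'tau': array([-1.0000e-03, -4.8034e+01,  6.7500e-01, -1.3008e+01,  8.0000e-03,
       -1.6000e-02, -0.0000e+00]), 'eef_pos': array([ 475.809, -222.957,  134.584]), 'tool_rot': array([ 3.142, -0.   ,  2.973]), 'force': array([ 0.241,  0.908, -0.976]), 'torque': array([ 0.004, -0.004, -0.023]), 'gripper_force': np.float64(59.637), 'width': np.float64(32.825)}
```

>>> carry_out(deltas=[0, 0, 0, 0, 0, 0.0015, 1, 0, 0, 0, 0, 0, 0.001, 1, 0, 0, 0, 0, 0, 0, 1])

```text
clock: 10.32
eef_pos: [475.9, -223.0, 132.2]
tool_rot: [3.142, -0.0, 2.973]
force: [-0.1, -0.0, 0.7]
width: 32.8
gripper_force: 59.6
```

>>> carry_out(deltas=[0, 0, 0, 0, 0, 0.001, 1, 0, 0, 0, 0, 0, 0, 1])

```text
clock: 10.58
eef_pos: [476.0, -223.1, 131.3]
tool_rot: [-3.142, 0.0, 2.973]
force: [1.0, 0.0, 0.4]
width: 33.0
gripper_force: 59.6
```

>>> carry_out(deltas=[0, 0, 4, 0, 0, 0.0003, 1, 0, 0, -8, 0, 0, 0.0003, 1, 0, 0, 8, 0, 0, 0.0003, 1, 0, 0, -4, 0, 0, 0.0003, 1])

```text
clock: 11.08
eef_pos: [476.8, -223.2, 130.8]
tool_rot: [-3.141, 0.002, 2.973]
force: [-0.5, -0.6, 5.5]
width: 33.2
gripper_force: 60.3
```

>>> carry_out(deltas=[0, 0, 4, 0, 0, 0.0003, 1, 0, 0, -8, 0, 0, 0.0003, 1, 0, 0, 8, 0, 0, 0.0003, 1, 0, 0, -4, 0, 0, 0.0003, 1])

```text
clock: 11.58
eef_pos: [476.7, -223.4, 130.3]
tool_rot: [-3.141, 0.002, 2.973]
force: [-1.8, 0.7, 11.7]
width: 32.7
gripper_force: 61.0
```

>>> carry_out(deltas=[0, 0, 4.5, 0, 0, 0.0002, 1, 0, 0, -9, 0, 0, 0, 1, 0, 0, 9, 0, 0, 0.0002, 1, 0, 0, -9, 0, 0, 0, 1, 0, 0, 9, 0, 0, 0, 1, 0, 0, -9, 0, 0, 0, 1, 0, 0, 4.5, 0, 0, 0, 1])

```text
clock: 12.45
eef_pos: [476.9, -223.5, 129.9]
tool_rot: [-3.141, 0.003, 2.972]
force: [-0.7, -0.1, 11.4]
width: 33.0
gripper_force: 60.9
```

>>> carry_out(deltas=[0, 0, 4.5, 0, 0, 0.0002, 1, 0, 0, -9, 0, 0, 0.0002, 1, 0, 0, 9, 0, 0, 0.0002, 1, 0, 0, -9, 0, 0, 0.0002, 1, 0, 0, 9, 0, 0, 0.0001, 1, 0, 0, -9, 0, 0, 0.0001, 1, 0, 0, 9, 0, 0, 0.0001, 1, 0, 0, -9, 0, 0, 0.0001, 1, 0, 0, 4.5, 0, 0, 0, 1])

```text
clock: 13.58
eef_pos: [476.8, -223.4, 128.5]
tool_rot: [-3.141, 0.002, 2.972]
force: [-0.7, -1.1, 7.5]
width: 33.1
gripper_force: 60.6
```

Working well; the force fell. Continuing in the same way.

>>> carry_out(deltas=[0, 0, 4.5, 0, 0, 0.0003, 1, 0, 0, -9, 0, 0, 0.0003, 1, 0, 0, 9, 0, 0, 0.0003, 1, 0, 0, -9, 0, 0, 0.0002, 1, 0, 0, 9, 0, 0, 0.0002, 1, 0, 0, -9, 0, 0, 0.0002, 1, 0, 0, 9, 0, 0, 0.0002, 1, 0, 0, -9, 0, 0, 0.0002, 1, 0, 0, 9, 0, 0, 0.0001, 1, 0, 0, -9, 0, 0, 0, 1, 0, 0, 4.5, 0, 0, 0, 1])

```text
clock: 14.95
eef_pos: [476.3, -223.1, 125.4]
tool_rot: [3.141, 0.001, 2.972]
force: [-0.4, 1.1, -0.3]
width: 32.8
gripper_force: 60.5
```

>>> carry_out(deltas=[0, 0, 4.5, 0, 0, 0.0003, 1, 0, 0, -9, 0, 0, 0.0003, 1, 0, 0, 9, 0, 0, 0.0003, 1, 0, 0, -9, 0, 0, 0.0003, 1, 0, 0, 9, 0, 0, 0.0003, 1, 0, 0, -9, 0, 0, 0.0003, 1, 0, 0, 9, 0, 0, 0.0003, 1, 0, 0, -9, 0, 0, 0.0003, 1, 0, 0, 4.5, 0, 0, 0, 1])

```text
clock: 16.08
eef_pos: [476.3, -223.1, 122.9]
tool_rot: [3.141, 0.001, 2.972]
force: [0.7, 0.5, -1.1]
width: 33.3
gripper_force: 60.6
```

>>> carry_out(deltas=[0, 0, 0, 0, 0, 0.001, 1, 0, 0, 0, 0, 0, 0.001, 1, 0, 0, 0, 0, 0, 0.001, 1, 0, 0, 0, 0, 0, 0.001, 1, 0, 0, 0, 0, 0, 0.001, 1, 0, 0, 0, 0, 0, 0.001, 1, 0, 0, 0, 0, 0, 0.001, 1, 0, 0, 0, 0, 0, 0, 1])

```text
clock: 17.08
eef_pos: [475.9, -222.9, 115.8]
tool_rot: [3.142, -0.0, 2.973]
force: [-0.2, 0.3, 0.1]
width: 33.0
gripper_force: 60.8
```

>>> carry_out(deltas=[0, 0, 0, 0, 0, 0.0007, 1, 0, 0, 0, 0, 0, 0.0007, 1, 0, 0, 0, 0, 0, 0.0007, 1, 0, 0, 0, 0, 0, 0.0007, 1, 0, 0, 0, 0, 0, 0.0007, 1, 0, 0, 0, 0, 0, 0.0005, 1, 0, 0, 0, 0, 0, 0, 1])

```text
clock: 17.95
eef_pos: [476.0, -223.0, 111.9]
tool_rot: [-3.142, 0.0, 2.973]
force: [0.2, 0.2, 2.3]
width: 32.9
gripper_force: 60.9
```

>>> carry_out(deltas=[0, 0, 0, 0, 0, 0.0005, 1, 0, 0, 0, 0, 0, 0.0005, 1, 0, 0, 0, 0, 0, 0.0005, 1, 0, 0, 0, 0, 0, 0, 1])

```text
clock: 18.45
eef_pos: [476.0, -223.0, 110.5]
tool_rot: [-3.142, 0.0, 2.973]
force: [-1.2, 0.4, 4.2]
width: 32.9
gripper_force: 61.3
```

>>> carry_out(deltas=[0, 0, 0, 0, 0, 0.0005, 1, 0, 0, 0, 0, 0, 0.0005, 1, 0, 0, 0, 0, 0, 0, 1])

```text
clock: 18.82
eef_pos: [476.1, -223.0, 110.3]
tool_rot: [-3.141, 0.001, 2.972]
force: [-1.8, 2.1, 11.6]
width: 33.0
gripper_force: 62.1
```

The key is home: the collar is seated at TCP z 110.3, as predicted. Now I turn it clockwise about the key axis, which lies about 2 mm from the TCP along tool −x.

>>> carry_out(deltas=[0, 0, 7, -0.0001, 0.00025, 0, 1, 0, 0, 7, -0.0001, 0.00025, 0, 1, 0, 0, 7, -0.0001, 0.00025, 0, 1, 0, 0, 7, -0.0001, 0.00025, 0, 1, 0, 0, 7, -0.0001, 0.00025, 0, 1, 0, 0, 7, -0.0001, 0.00025, 0, 1, 0, 0, 0, 0, 0, 0, 1])

```text
clock: 19.7
eef_pos: [477.4, -221.7, 110.3]
tool_rot: [3.141, 0.0, 2.239]
force: [-1.7, 2.3, 12.6]
width: 33.1
gripper_force: 62.1
```

```bash
python3 -c "
from h import *
s=ctrl.read_state(); print({k:np.round(s[k],3) for k in ('eef_pos','tool_rot','force','torque','qpos')})"
```

```text
{'eef_pos': array([ 477.352, -221.652,  110.334]), 'tool_rot': array([3.141, 0.   , 2.239]), 'force': array([-1.689,  2.267, 12.642]), 'torque': array([0.436, 0.391, 0.043]), 'qpos': array([ 0.247,  0.64 ,  0.203,  1.977, -0.234,  0.547,  1.28 ])}
```

>>> carry_out(deltas=[0, 0, 7, -0.0001, 0.00025, 0, 1, 0, 0, 7, -0.0001, 0.00025, 0, 1, 0, 0, 7, -0.0001, 0.00025, 0, 1, 0, 0, 7, -0.0001, 0.00025, 0, 1, 0, 0, 6, -0.0001, 0.00025, 0, 1, 0, 0, 6, -0.0001, 0.00025, 0, 1, 0, 0, 0, 0, 0, 0, 1, 0, 0, 0, 0, 0, 0, 1])

```text
clock: 20.7
eef_pos: [479.0, -221.3, 110.3]
tool_rot: [3.141, -0.001, 1.542]
force: [-1.6, 1.7, 13.8]
width: 33.0
gripper_force: 62.2
```

```bash
python3 -c "
from h import *
s=ctrl.read_state(); print({k:np.round(s[k],3) for k in ('eef_pos','tool_rot','force','torque','qpos')})"
```

```text
{'eef_pos': array([ 479.039, -221.284,  110.324]), 'tool_rot': array([ 3.141e+00, -1.000e-03,  1.542e+00]), 'force': array([-1.604,  1.68 , 13.786]), 'torque': array([0.724, 0.31 , 0.13 ]), 'qpos': array([ 0.12 ,  0.668,  0.398,  1.976, -0.453,  0.584,  0.796])}
```

>>> carry_out(deltas=[0, 0, 3, 0, 0.0001, 0, 1, 0, 0, 3, 0, 0.0001, 0, 1, 0, 0, 0, 0, 0, 0, 1, 0, 0, 0, 0, 0, 0, 1])

```text
clock: 21.2
eef_pos: [479.3, -221.3, 110.4]
tool_rot: [3.141, -0.001, 1.438]
force: [-1.3, 3.5, 13.2]
width: 33.0
gripper_force: 62.2
```

```bash
python3 -c "
from h import *
s=ctrl.read_state(); print({k:np.round(s[k],3) for k in ('eef_pos','tool_rot','force','torque')})"
```

```text
{'eef_pos': array([ 479.321, -221.286,  110.352]), 'tool_rot': array([ 3.141e+00, -1.000e-03,  1.438e+00]), 'force': array([-1.283,  3.494, 13.169]), 'torque': array([0.714, 0.346, 0.163])}
```

>>> carry_out(deltas=[0, 0, 3, 0, 0.0001, 0, 1, 0, 0, 2, 0, 0.0001, 0, 1, 0, 0, 0, 0, 0, 0, 1, 0, 0, 0, 0, 0, 0, 1])

```text
clock: 21.7
eef_pos: [479.5, -221.3, 110.3]
tool_rot: [3.141, -0.001, 1.351]
force: [-1.0, 3.0, 12.2]
width: 32.7
gripper_force: 62.2
```

```bash
python3 -c "
from h import *
s=ctrl.read_state(); print({k:np.round(s[k],3) for k in ('eef_pos','tool_rot','force','torque')})
c,im=snap('s7','side'); a=cv2.imread('pics/side0.png')
d=cv2.absdiff(im,a).max(2)[200:265,240:312]>40
print(d.sum()); ys,xs=np.nonzero(d); print(np.percentile(xs,[0,50,100])+240,np.percentile(ys,[0,50,100])+200)
# column profiles through lid's front edge on the near side
for u in (272,276,280,290): print(u,a[205:245:1,u,1].tolist(),'\n   ',im[205:245:1,u,1].tolist())
"
```

```text
{'eef_pos': array([ 479.531, -221.307,  110.347]), 'tool_rot': array([ 3.141e+00, -1.000e-03,  1.351e+00]), 'force': array([-0.958,  2.968, 12.155]), 'torque': array([0.658, 0.302, 0.23 ])}
21.75 [ 479.6 -221.3  110.4] [ 3.141e+00 -1.000e-03  1.351e+00] [ 0.09  0.68  0.45  1.98 -0.51  0.6   0.66] [-0.3  3.4 12.8] 33.076043608589615
841
[240. 265. 306.] [200. 212. 238.]
272 [207, 207, 176, 164, 166, 164, 164, 164, 164, 164, 163, 164, 162, 164, 161, 142, 147, 93, 72, 80, 83, 121, 132, 162, 156, 158, 157, 159, 160, 159, 158, 119, 81, 81, 81, 82, 81, 82, 81, 80] 
    [211, 210, 133, 101, 103, 101, 102, 101, 102, 102, 101, 102, 101, 102, 100, 91, 98, 61, 91, 140, 177, 162, 160, 160, 162, 163, 164, 171, 72, 58, 63, 133, 83, 84, 83, 84, 83, 83, 84, 82]
276 [209, 206, 193, 90, 104, 139, 164, 168, 161, 163, 164, 163, 163, 162, 162, 160, 160, 160, 159, 159, 159, 159, 158, 143, 159, 147, 142, 145, 160, 160, 160, 158, 77, 81, 81, 80, 81, 81, 81, 81] 
    [212, 185, 123, 92, 102, 104, 100, 99, 101, 100, 100, 100, 99, 99, 106, 161, 162, 163, 163, 164, 161, 149, 164, 168, 157, 163, 163, 164, 152, 68, 82, 134, 78, 83, 83, 83, 83, 83, 84, 83]
280 [210, 210, 204, 167, 168, 164, 126, 153, 179, 165, 167, 165, 164, 165, 164, 165, 164, 164, 164, 164, 163, 162, 162, 162, 162, 163, 161, 174, 158, 158, 160, 161, 75, 80, 80, 79, 80, 81, 81, 80] 
    [165, 104, 102, 91, 102, 93, 104, 116, 104, 102, 102, 106, 103, 110, 168, 168, 166, 165, 165, 164, 165, 165, 165, 163, 162, 143, 161, 162, 162, 120, 74, 112, 77, 82, 83, 81, 82, 83, 83, 83]
290 [86, 87, 89, 109, 166, 167, 176, 162, 162, 163, 162, 163, 163, 164, 163, 164, 162, 163, 164, 162, 162, 162, 160, 159, 162, 162, 160, 162, 145, 156, 157, 156, 164, 77, 82, 82, 81, 79, 80, 80] 
    [88, 99, 169, 168, 152, 162, 100, 101, 100, 101, 107, 165, 166, 165, 166, 166, 166, 165, 164, 165, 163, 163, 163, 165, 164, 164, 164, 143, 160, 160, 164, 91, 150, 80, 84, 84, 84, 83, 83, 83]
```

The lid's near edge has risen about 3 px in the side view, which is about 11 mm, with a dark gap below it. The torque has stepped up to 0.23 N m, so the rotor is at its stop. I'll hold briefly, confirm it is still, and hand in.

>>> carry_out(deltas=[0, 0, 0, 0, 0, 0, 1, 0, 0, 0, 0, 0, 0, 1, 0, 0, 0, 0, 0, 0, 1, 0, 0, 0, 0, 0, 0, 1])

```text
clock: 22.25
eef_pos: [479.6, -221.3, 110.3]
tool_rot: [3.141, -0.001, 1.351]
force: [-1.5, 3.4, 13.3]
width: 32.9
gripper_force: 62.2
```

```bash
python3 -c "
from h import *
s=ctrl.read_state(); print({k:np.round(s[k],3) for k in ('eef_pos','tool_rot','force','torque','qd','gripper_force')})
if abs(s['torque'][2])>.15 and s['force'][2]>8 and s['gripper_force']>20: print(ctrl.finish_job())
"
```

```text
{'eef_pos': array([ 479.568, -221.307,  110.347]), 'tool_rot': array([ 3.141e+00, -1.000e-03,  1.351e+00]), 'force': array([-1.458,  3.393, 13.305]), 'torque': array([0.668, 0.351, 0.245]), 'qd': array([ 0.001, -0.001, -0.001, -0.002, -0.   , -0.002,  0.   ]), 'gripper_force': np.float64(62.179)}
the job is handed in; nothing more can be done
None
```

I handed the job in at about 22 s with the key home, turned about 1.62 rad clockwise and still gripped, and the lid about 11 mm ajar in the side view; the hand-in gave no verdict, and I did not re-check the other key or the bystanders at the end.

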